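# Find the tapping point on a flanged meter body with the angle gauge

### The job

Pick up the pipe-marking angle gauge by its grip and seat its V saddle gently on the barrel of the flanged body, square to the barrel and midway between the flanges, with the dial still facing away from the robot. Rock it round the barrel until the swinging needle settles on the angle already set by the brass index on the dial's rim, both saddle legs still bearing on the barrel. Finish while holding the gauge there by its grip, still and lightly pressed on, so a mate can scribe the point; leave the other things on the bench alone.

Things in the scene. Friction and masses are not known exactly. Their poses are not given: they have to be found in the camera images.
- gauge: Loose angle gauge, ~0.5 kg, 176 mm tall: inverted-V saddle (legs at 90 deg, 44 mm along x, 87 mm over the feet along y), round dial case above (84 mm dia, 24 thick, centre 86 mm above the feet), upright grip on top. Starts standing on its feet on the bench. Origin: underside, midway between the feet; z up, x the way the dial faces (away from the robot, +-0.4 rad) and to be laid along the barrel.
- grip (a point): Point to take the gauge by, 156 mm above its feet. The rectangular grip is 22 mm wide along the gauge's y and 30 mm along its x, free from 133 to 176 mm above the feet. Gripped across the 22 mm (along y) it cannot pivot in the rocking direction. Axes as gauge.
- saddle (a point): Point of the gauge 12 mm below the middle of its feet (168 mm below grip): it lies on the barrel's axis when both legs of the saddle bear on the barrel; rocking the gauge is a turn about this point. Axes as gauge.
- needle (a joint): Angle (rad) of the weighted black needle on the dial: 0 along the gauge's z (to the grip), positive right-handed about the gauge's x. Its tip always swings to point straight up: when the gauge leans to its own +y side by a it reads +a. Lightly damped: period about half a second, 1 to 2 s to settle.
- index (a joint): Angle (rad) of the brass index clamped on the dial's rim, same zero and sense as the needle; set between 0.22 and 0.48, always on the -y side of the dial, so the gauge must lean to its +y side (the robot's left). It stays as set.
- needle_tip (a point): Tip of the needle, 32 mm from its pivot at the centre of the dial's face; its z axis points along the needle.
- index_tip (a point): Point on the index at the rim of the dial's face, 34 mm from the needle's pivot; its z axis points outward along the index.
- spool: Flanged meter body, fixed in its cradle: level grey barrel, 60.4 mm dia, between two brown flanges (165 mm dia, 18 thick, 160 apart, tops 178 mm above the bench). Two U-bolts over the barrel 60 mm either side of its middle. 240 x 170 mm on the bench, left or right of the gauge. Origin on the bench under mid-barrel; x along the barrel (away from the robot, +-0.28 rad), z up.
- barrel (a point): Middle of the barrel, on its axis, 95 mm above the bench; axes as spool.
- paint_jar: Bystander: jar 56 mm in diameter, 75 mm tall, standing nearer the robot than the gauge. Origin under its middle.
- punch: Bystander: steel centre punch, 110 mm long, 12 mm thick, lying on the far side of the gauge. Origin under its middle.
- hammer: Bystander: hammer lying at the left of the bench.
- spanner: Bystander: spanner lying at the right of the bench.
- tape_roll: Bystander: roll of tape, 90 mm diameter, 24 mm high, on the far side of the bench.
There are look-alikes about, which are no part of the job. Of the things that look like the gauge, the middle-sized one is meant.

How it is judged:
By the outcome, as a careful person would: the job done as asked, in the order asked, and still so for the second after the job is handed in, while the arm keeps its last pose, push and grip.
It also fails if it takes over 48 s, if anything falls off the work surface, if the arm or the gripper's body presses on something with over 40 N, if the wrist force passes 120 N, or if a joint passes its speed limit or range.

### The arm

A 6-joint arm with a two-finger parallel gripper is mounted at the origin on the work surface. World frame = base frame: x ahead of the robot, y to its left, z up, the work surface at z = 0. Lengths are in m, angles in rad, forces in N, time in s.
With the tool pointing down it reaches from about 0.35 to 0.875 m from the base axis. Payload 4.2 kg.
Tool frame: the origin (TCP) lies at the very end of the fingers, on their centre line; the grasp point (between the pads) lies 19 mm behind it (grip_depth is the distance from the TCP to the grasp point, in m); z points along the fingers, y is the line along which they close (so a half turn about z gives the same grasp; the last joint's range is limited). The gripper opens to 87 mm and grips with 3 to 60 N. Pads are 19 mm wide; open, the fingers measure 117 mm over their backs; the gripper's body (75 mm by 190 mm) begins 51 mm behind the grasp point.
Start: joints at [-1.056, 0.385, 0.008, 0, -1.194, -0.259], TCP at [0.158, -0.605, 0.19] pointing down, gripper open.
Joint ranges: [-3.14, 3.14], [-1.21, 2.06], [-1.07, 1.41], [-3.16, 2.05], [-2.99, -0.16], [-3.1, 3.1]. Speed limits (rad/s): [2.79, 2.79, 3.14, 3.14, 3.14, 3.14].

### API

Orientations are given as [roll, pitch, yaw] about the fixed x, y, z axes, in that order (R = Rz(yaw) Ry(pitch) Rx(roll)).
In Python, from rig import state, grab_frame, sign_off, grip_depth gives the robot as it stands. The module is installed in compiled form; this text tells all that it offers.
- The arm moves only by the tool jog_arm, never from a script. Its argument "moves" is a list of rows, each an object of numbers: "dx", "dy", "dz": the shift along the tool's x, y, z normalised to -1 to 1, where 1 is 0.25 m; "ax", "ay", "az": the turn, a rotation vector about the tool's x, y, z normalised to -1 to 1, where 1 is 90 degrees; "hand": the gripper command: -1 is shut, 1 is fully open, values between are in proportion. A call has 1 to 8 rows; each row is the pose to reach, as a shift and turn from the pose commanded when the call began, along the tool's axes at that moment; what a row does not reach only later rows make up. A row lasts 1/8 s, in which the tool goes at most 62.5 mm and 10.7 degrees, less where a joint would pass 70% of its speed; a pose out of reach is approached as far as the arm can. A call with a number of a shift or a turn outside -1 to 1 is refused whole. A call with a gripper value outside its range is refused whole. The fingers move at their own pace and stop on an object; "squeeze" is the grip in N (left out, the last holds). Time passes only in rows, so rows that repeat a pose let the fingers close. It gives the time, the measured TCP pose, the force, the opening and the grip force at its end, in the units of the state.
- state(): the state, without advancing time (a new reading comes with each control period).
- grab_frame(name): name is "scene" or "top" or "wrist"; returns a dict with "image" (400x640x3 uint8, red, green, blue), "mtx" (3x3 intrinsics, pixels), "distortion" ([k1, k2, p1, p2, k3] as OpenCV has them; the pictures are not rectified), "rvec" (rotation vector, rad) and "tvec" (3), from world to camera coordinates, as OpenCV has them; the wrist camera has in their place "mount" (4x4, takes a point from camera to tool coordinates, whose origin is the TCP and whose axes are the flange's). Camera axes: x right, y down, z forward; pixel columns grow to the right and rows downward; lengths in m; the calibration is good to about 2 mm. A picture is of the moment at which its call begins: read the wrist's pose just before it. There is no depth.
- sign_off(): hands the job in; it is judged then, once.
The state is a dict: "time": time; "joint_pos": joint angles; "joint_velocities": joint speeds; "tau": joint torques, N m; "tool_pos": TCP position; "orientation": TCP orientation; "wrist_force": force on the tool from outside, world axes, zero at the start; "wrist_torque": the same for the moment, N m; "width": opening from 0.0 (shut) to 1.0 (fully open); "grip_force": force on a finger pad.
Only numpy, scipy, OpenCV 4.12 (cv2) and the standard library are available. Lean on these libraries where they do the work, as an engineer would, in place of code of your own. Each camera call takes 0.05 s, during which the arm holds its last target. There are 200 camera calls.

## Working session

There is one attempt and no reset: what is moved stays moved. The work goes in short steps, Python scripts to look and compute and a tool call to move; the robot and the scene stay as the last step left them, time stands still between calls to the robot, and variables do not carry over. Pictures are saved under pics/ and viewed, at most 10 in all, crops included, and the job is handed in when it is done.

Besides the shell and the picture viewer there is one more tool, called as name([rows], argument=value, ...), one row to a line, values as JSON. jog_arm: Moves the arm, as the interface text tells. Scaled input: -1 to 1 covers 0.25 m each way for a shift and 90 degrees each way for a turn. Its arguments: {"type":"object","properties":{"moves":{"type":"array"},"squeeze":{"type":"number"}},"required":["moves"]}

```bash
mkdir -p pics; cat > h.py <<'E'
import numpy as np, cv2
from rig import state, grab_frame, sign_off, grip_depth
from scipy.spatial.transform import Rotation as R
def pose(s=None):
    s=s or state(); return np.array(s["tool_pos"]), R.from_euler('xyz',s["orientation"]).as_matrix()
def cam(f,tp=None):
    """returns K,D,Rcw,c: world ray dir = Rcw@d, from c"""
    K=np.array(f["mtx"]);D=np.array(f["distortion"])
    if "mount" in f:
        p,Rt=tp; M=np.array(f["mount"]); return K,D,Rt@M[:3,:3],Rt@M[:3,3]+p
    Rw=cv2.Rodrigues(np.array(f["rvec"],float))[0]; return K,D,Rw.T,-Rw.T@np.array(f["tvec"]).ravel()
def ray(C,uv):
    K,D,Rc,c=C; q=cv2.undistortPoints(np.array([[uv]],float),K,D).ravel(); d=Rc@np.array([q[0],q[1],1]); return c,d/np.linalg.norm(d)
def onz(C,uv,z):
    c,d=ray(C,uv); return c+d*(z-c[2])/d[2]
def tri(C1,u1,C2,u2):
    (a,d),(b,e)=ray(C1,u1),ray(C2,u2)
    t=np.linalg.lstsq(np.c_[d,-e],b-a,rcond=None)[0]; P,Q=a+t[0]*d,b+t[1]*e
    return (P+Q)/2,np.linalg.norm(P-Q)
def proj(C,P):
    K,D,Rc,c=C; return cv2.projectPoints(np.atleast_2d(np.array(P,float)),cv2.Rodrigues(Rc.T)[0],-Rc.T@c,K,D)[0].reshape(-1,2)
def save(n,im): cv2.imwrite("pics/"+n,cv2.cvtColor(im,cv2.COLOR_RGB2BGR))
E
python3 - <<'E'
from h import *
import pickle
print(state(),grip_depth)
for n in("scene","top"):
    f=grab_frame(n); save(n+"0.png",f["image"]); pickle.dump(f,open(n+"0.pkl","wb")); print(n,cam(f)[3],cam(f)[2][:,2],f["mtx"])
E
```

```text
{'time': 0.0, 'joint_pos': array([-1.05640906e+00,  3.85541728e-01,  6.63245297e-03, -5.25658701e-04,
       -1.19398539e+00, -2.58611799e-01]), 'joint_velocities': array([ 1.02603300e-05, -2.11605205e-03, -1.24844897e-03,  2.08180050e-04,
        1.22440389e-03,  2.11364555e-04]), 'tau': array([-3.53680489e-04, -3.90668321e+01,  1.87399685e+01,  4.21977997e+00,
        1.09637371e-02, -2.06574678e-04]), 'tool_pos': array([ 0.15798347, -0.60400999,  0.18896726]), 'orientation': array([ 3.13943915e+00, -6.45057202e-05, -2.88601105e+00]), 'wrist_force': array([-0.20268096, -0.35811512,  0.17612529]), 'wrist_torque': array([ 0.00782348, -0.01821873, -0.0427853 ]), 'grip_force': 0.0, 'width': 1.001598811106134} 0.0187
scene [ 0.97382369 -0.58043064  1.30146255] [-0.29000699  0.43486872 -0.85251694] [[510.52078529   0.         317.41847981]
 [  0.         510.52078529 200.43747987]
 [  0.           0.           1.        ]]
top [ 0.37030362 -0.0042108   1.14920047] [ 0.17527549  0.00267952 -0.98451578] [[391.53273155   0.         317.84791447]
 [  0.         391.53273155 202.97131306]
 [  0.           0.           1.        ]]
```

View pics/scene0.png

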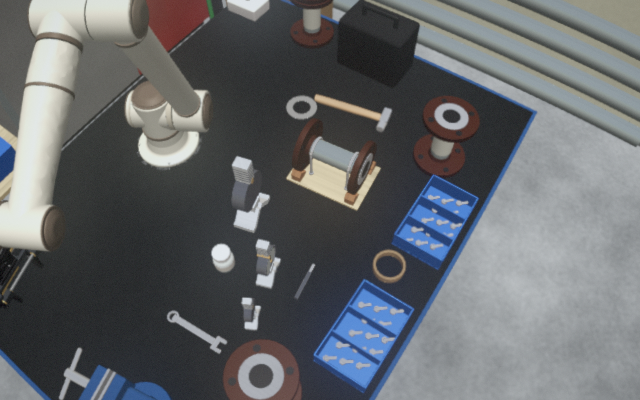

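View pics/top0.png

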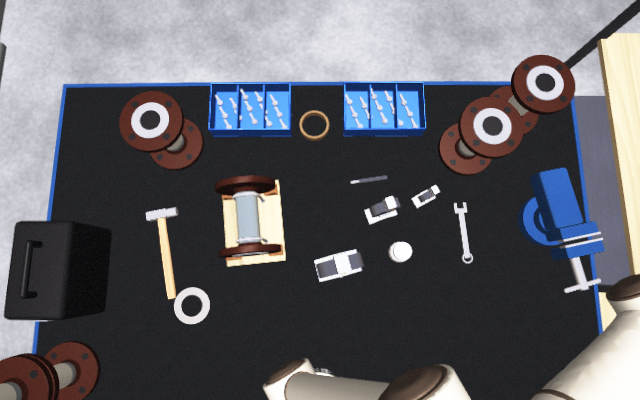

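The scene view shows three look-alike gauges: large at (245,195), middle at (265,262) and small (249,313). In the top view they are at (338,264), (382,208) and (427,196). The middle-sized one fits, with the jar on its near side and the punch on its far side. The spool is at scene (336,160) and top (248,220). I'll confirm with one enlarged crop.

```bash
python3 - <<'E'
from h import *
import pickle
s=pickle.load(open("scene0.pkl","rb"))["image"];t=pickle.load(open("top0.pkl","rb"))["image"]
a=cv2.resize(s[225:300,225:325],(800,600),interpolation=cv2.INTER_CUBIC)[:, :400+0] if 0 else cv2.resize(s[230:295,235:295],(400,433),interpolation=cv2.INTER_CUBIC)
b=cv2.resize(t[182:237,350:401],(400,433),interpolation=cv2.INTER_CUBIC)
save("crop1.png",np.hstack([a,b]))
E
```

```text
(no output)
```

View pics/crop1.png

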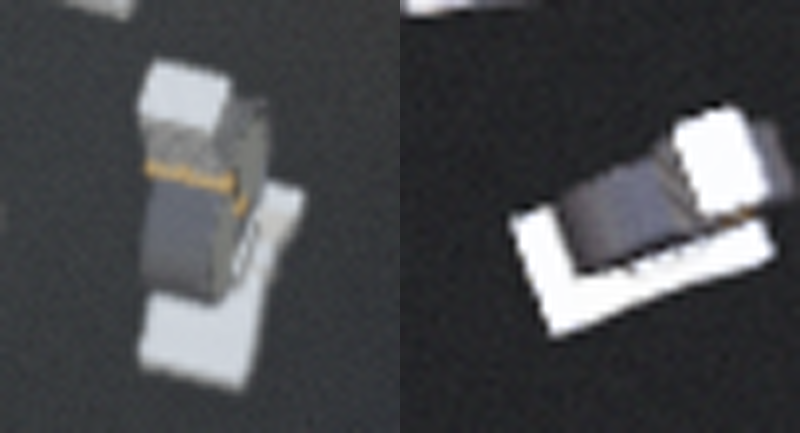

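The crop confirms it: a white grip over a grey dial case, with a brass index visible on the rim. The grip top is at scene (262.7,244.3) and top (390.5,202.3).

```bash
python3 - <<'E'
from h import *
import pickle
fs=pickle.load(open("scene0.pkl","rb"));ft=pickle.load(open("top0.pkl","rb"))
S,T=cam(fs),cam(ft)
print("grip top",tri(S,(262.7,244.3),T,(390.5,202.3)))
c=lambda u,v:(350+(u-400)/7.84,182+v/7.87)
P=[onz(T,c(*q),0.0) for q in((553,335),(775,262),(512,212))]
print(P,[np.linalg.norm(P[0]-P[i]) for i in(1,2)],"yaws",np.arctan2(-(P[0]-P[1])[0],(P[0]-P[1])[1]),np.arctan2((P[2]-P[0])[1],(P[2]-P[0])[0]))
# spool: brown mask & grey barrel in top
im=ft["image"];h=cv2.cvtColor(im,cv2.COLOR_RGB2HSV)
roi=np.zeros(im.shape[:2],np.uint8);roi[165:275,200:300]=255
br=((h[...,0]<14)&(h[...,1]>70)&(h[...,2]>30)&(roi>0)).astype(np.uint8)
n,l,st,ce=cv2.connectedComponentsWithStats(br)
for i in range(1,n):
    if st[i,4]>60: print("brown",st[i],ce[i])
be=((h[...,0]>10)&(h[...,0]<30)&(h[...,1]>40)&(h[...,2]>140)&(roi>0)).astype(np.uint8)
cnt=np.argwhere(be)[:,::-1].astype(np.float32);print("beige",cv2.minAreaRect(cnt))
for v in range(190,250,8): print(v,[tuple(int(q) for q in im[v,u]) for u in range(226,270,2)])
w=grab_frame("wrist");print(np.array(w["mount"]).round(3),w["mtx"][0])
E
```

```text
grip top (array([ 0.54612327, -0.18533469,  0.17044846]), np.float64(0.002104958819272622))
[array([ 0.50940691, -0.15334286,  0.        ]), array([ 0.53665008, -0.23809534,  0.        ]), array([ 0.55621638, -0.13906074,  0.        ])] [np.float64(0.08902344282212153), np.float64(0.04893981669379856)] yaws 0.3110122369890056 0.29613986240116663
brown [215 175  62  20 511] [247.5518591  181.62818004]
brown [233 186  25   8 125] [245.024 188.48 ]
brown [219 242  64  15 543] [251.47145488 248.7145488 ]
beige ((252.54507446289062, 222.9958953857422), (81.57269287109375, 59.57251739501953), 84.80557250976562)
190 [(27, 14, 12), (24, 11, 12), (27, 17, 16), (30, 18, 15), (49, 23, 21), (59, 30, 23), (65, 30, 26), (71, 34, 25), (74, 36, 28), (80, 43, 32), (80, 40, 33), (81, 50, 44), (87, 56, 52), (69, 40, 37), (54, 29, 23), (37, 15, 14), (20, 6, 5), (25, 15, 8), (28, 20, 19), (23, 18, 18), (18, 8, 10), (19, 7, 8)]
198 [(111, 67, 44), (128, 80, 52), (131, 84, 55), (141, 117, 105), (92, 87, 87), (168, 177, 174), (180, 195, 206), (182, 195, 208), (182, 196, 210), (187, 201, 212), (184, 198, 211
[... 1889 characters left out ...]
8, 235), (236, 234, 240), (231, 232, 241), (229, 230, 240), (230, 231, 239), (231, 230, 233), (229, 227, 228), (204, 195, 195), (193, 184, 179), (228, 209, 174), (251, 245, 228), (254, 250, 229)]
246 [(232, 217, 172), (249, 240, 207), (245, 234, 195), (230, 207, 167), (227, 199, 159), (204, 177, 139), (79, 46, 36), (93, 53, 46), (101, 58, 48), (115, 67, 59), (130, 80, 70), (142, 91, 80), (147, 99, 85), (140, 90, 78), (123, 74, 65), (105, 59, 51), (87, 43, 36), (82, 38, 33), (78, 38, 30), (78, 39, 32), (68, 30, 24), (69, 34, 28)]
[[-0.    -0.967 -0.257  0.071]
 [ 1.    -0.    -0.    -0.001]
 [ 0.    -0.257  0.967 -0.193]
 [ 0.     0.     0.     1.   ]] [338.41583051   0.         322.57552524]
```

```bash
cat >> h.py <<'E'
def go(p,yaw,lean=0,s=None):
    """normalised move to TCP p, tool down, tool x along yaw, gauge lean (to +y)"""
    P,Rt=pose(s); G=R.from_euler('xyz',[np.pi,0,yaw]).as_matrix()@R.from_rotvec([-lean,0,0]).as_matrix()
    d=Rt.T@(np.array(p)-P)/.25; a=R.from_matrix(Rt.T@G).as_rotvec()/(np.pi/2)
    print("d",d.round(4),"a",a.round(4)); return d,a
E
python3 - <<'E'
from h import *
import pickle
ft=pickle.load(open("top0.pkl","rb"));T=cam(ft)
# coarse barrel axis from tangent planes
n=[np.cross(ray(T,a)[1],ray(T,b)[1]) for a,b in(((235.6,206),(237.6,230)),((257,206),(259.6,230)))]
ax=np.cross(*n);ax/=np.linalg.norm(ax);print("axis",ax*np.sign(ax[0]))
for uv in((246.3,206),(248.6,230)): print(onz(T,uv,.095))
print("flange top far/near",onz(T,(247.5,176),.178),onz(T,(251.5,243.5),.178))
E
```

```text
axis [ 0.95589932  0.15822389 -0.24743018]
[0.55051584 0.19435962 0.095     ]
[0.48461787 0.18630877 0.095     ]
flange top far/near [0.61405477 0.17783819 0.178     ] [0.44201734 0.16323136 0.178     ]
```

jog_arm([
  {"dx": -0.5,"dy": 0.3,"dz": -0.4,"az": -0.5},
  {"dx": -0.98,"dy": 0.57,"dz": -0.4,"az": -1},
  {"dx": -0.98,"dy": 0.57,"dz": -0.4,"az": -1},
  {"dx": -0.98,"dy": 0.57,"dz": -0.4,"az": -1},
  {"dx": -0.98,"dy": 0.57,"dz": -0.4,"az": -1},
  {"dx": -0.98,"dy": 0.57,"dz": -0.4,"az": -1},
  {"dx": -0.98,"dy": 0.57,"dz": -0.4,"az": -1},
  {"dx": -0.98,"dy": 0.57,"dz": -0.4,"az": -1},
])

```text
$.moves[0]: bad value
```

```bash
python3 - <<'E'
from h import *
s=state();print(s["joint_pos"],s["orientation"])
go((.525,-.19,.33),.3,0,s)
E
```

```text
[-1.05638457e+00  3.85383814e-01  6.94485698e-03 -3.29378055e-04
 -1.19402168e+00 -2.58622061e-01] [ 3.13990540e+00 -1.29756147e-04 -2.88592429e+00]
d [-1.8391  1.2325 -0.5613] a [-1.0000e-04 -1.7000e-03  1.9718e+00]
```

jog_arm([
  {"dx": -0.98,"dy": 0.57,"dz": -0.4,"ax": 0,"ay": 0,"az": -1,"hand": 1},
  {"dx": -0.98,"dy": 0.57,"dz": -0.4,"ax": 0,"ay": 0,"az": -1,"hand": 1},
  {"dx": -0.98,"dy": 0.57,"dz": -0.4,"ax": 0,"ay": 0,"az": -1,"hand": 1},
  {"dx": -0.98,"dy": 0.57,"dz": -0.4,"ax": 0,"ay": 0,"az": -1,"hand": 1},
  {"dx": -0.98,"dy": 0.57,"dz": -0.4,"ax": 0,"ay": 0,"az": -1,"hand": 1},
  {"dx": -0.98,"dy": 0.57,"dz": -0.4,"ax": 0,"ay": 0,"az": -1,"hand": 1},
  {"dx": -0.98,"dy": 0.57,"dz": -0.4,"ax": 0,"ay": 0,"az": -1,"hand": 1},
  {"dx": -0.98,"dy": 0.57,"dz": -0.4,"ax": 0,"ay": 0,"az": -1,"hand": 1},
])

```text
time: 1.15
tool_pos: [0.3592, -0.4043, 0.2897]
orientation: [3.141, 0.001, -1.379]
wrist_force: [0.5, 0.3, 0.6]
width: 1.0
grip_force: 0.0
```

```bash
python3 - <<'E'
from h import *
s=state();print(s["joint_pos"],s["orientation"],s["tool_pos"])
go((.525,-.19,.33),.3,0,s)
E
```

```text
[-5.44699190e-01  1.85565954e-01 -2.23204716e-02 -3.06567292e-04
 -1.36355566e+00  7.36480640e-01] [ 3.14131573e+00  6.55979198e-04 -1.37907814e+00] [ 0.35918825 -0.40432875  0.28973567]
d [-0.7153 -0.8144 -0.1608] a [-2.0000e-04  5.0000e-04 -1.0689e+00]
```

jog_arm([
  {"dx": -0.71,"dy": -0.81,"dz": -0.16,"ax": 0,"ay": 0,"az": -1,"hand": 1},
  {"dx": -0.71,"dy": -0.81,"dz": -0.16,"ax": 0,"ay": 0,"az": -1,"hand": 1},
  {"dx": -0.71,"dy": -0.81,"dz": -0.16,"ax": 0,"ay": 0,"az": -1,"hand": 1},
  {"dx": -0.71,"dy": -0.81,"dz": -0.16,"ax": 0,"ay": 0,"az": -1,"hand": 1},
  {"dx": -0.71,"dy": -0.81,"dz": -0.16,"ax": 0,"ay": 0,"az": -1,"hand": 1},
  {"dx": -0.71,"dy": -0.81,"dz": -0.16,"ax": 0,"ay": 0,"az": -1,"hand": 1},
  {"dx": -0.71,"dy": -0.81,"dz": -0.16,"ax": 0,"ay": 0,"az": -1,"hand": 1},
  {"dx": -0.71,"dy": -0.81,"dz": -0.16,"ax": 0,"ay": 0,"az": -1,"hand": 1},
])

```text
time: 2.15
tool_pos: [0.5254, -0.1928, 0.3296]
orientation: [-3.141, 0.001, 0.121]
wrist_force: [-0.4, -1.0, -0.1]
width: 1.002
grip_force: 0.0
```

```bash
python3 - <<'E'
from h import *
import pickle
s=state();f=grab_frame("wrist");pickle.dump((f,pose(s)),open("w1.pkl","wb"));save("w1.png",f["image"]);print(s["joint_pos"])
print(proj(cam(f,pose(s)),[[.545,-.187,.176],[.545,-.187,0]]))
E
```

```text
[-6.22360756e-02  2.09135061e-01  1.03226921e-01 -2.37305200e-04
 -1.46580018e+00  1.75382252e+00]
[[318.67479959 156.06796876]
 [319.97498533 139.67650278]]
```

View pics/w1.png

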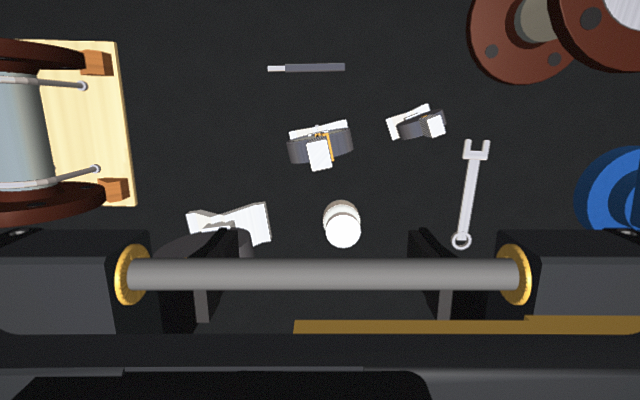

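The wrist view shows the middle gauge with its grip top at (318,155), which matches the prediction (319,156). The brass index is near (322,145), the jar at (342,220) and the spool at left (30,130). Next I'll refine the grip pose.

```bash
python3 - <<'E'
from h import *
import pickle
f,tp=pickle.load(open("w1.pkl","rb"));C=cam(f,tp);im=f["image"]
roi=im[100:180,280:360];m=(roi.min(2)>235).astype(np.uint8)
n,l,st,ce=cv2.connectedComponentsWithStats(m)
for i in range(1,n):
    if st[i,4]>20: print(st[i]+[280,100,0,0,0],ce[i]+[280,100])
i=l[55,38]
cs,_=cv2.findContours((l==i).astype(np.uint8),0,1);c=max(cs,key=len).reshape(-1,2)+[280,100]
print(cv2.minAreaRect(c.astype(np.float32)))
W=np.array([onz(C,q,.176)[:2] for q in c]);r=cv2.minAreaRect((W*1000).astype(np.float32));print(r,cv2.boxPoints(r))
im2=cv2.resize(im[95:185,270:370],(800,720)[:2] if 0 else (640,576),interpolation=cv2.INTER_CUBIC);save("c2.png",im2)
E
```

```text
[289 120  58  19 326] [317.88343558 128.59815951]
[306 140  26  31 574] [318.66724739 154.81358885]
((318.6146240234375, 154.8682861328125), (28.076900482177734, 20.53385353088379), 77.90524291992188)
((546.0872192382812, -186.86341857910156), (28.893173217773438, 20.956436157226562), 19.037939071655273) [[ 529.01294 -181.67072]
 [ 535.84875 -201.4809 ]
 [ 563.1615  -192.05612]
 [ 556.3257  -172.24594]]
```

View pics/c2.png

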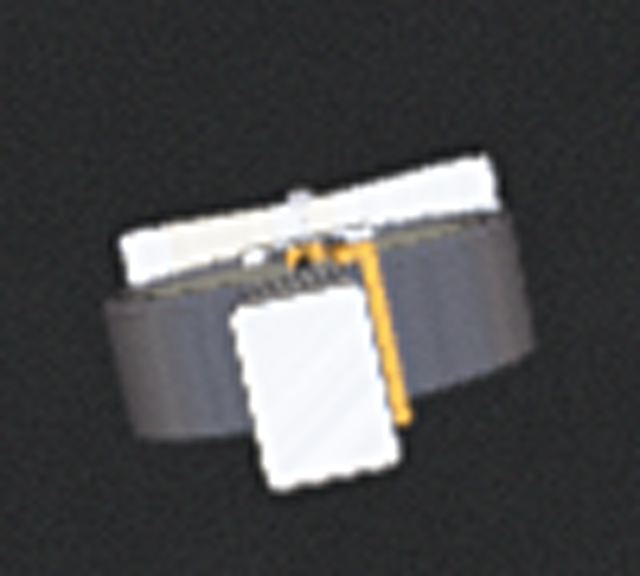

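```bash
python3 - <<'E'
from h import *
import pickle
f,tp=pickle.load(open("w1.pkl","rb"));C=cam(f,tp)
a,b=onz(C,(288.75,131.7),.0),onz(C,(346.6,119.2),.0);d=a-b;print(a,b,np.linalg.norm(d),"yaw",np.arctan2(-d[0],d[1]))
go((.546,-.187,.20),.315);go((.546,-.187,.137),.315)
E
```

```text
[ 0.55121272 -0.13845668  0.        ] [ 0.58012134 -0.22320328  0.        ] 0.08954157022441205 yaw 0.3287406406469829
d [ 0.0854 -0.0125  0.5183] a [-0.0004  0.0006 -0.1212]
d [ 0.0856 -0.0124  0.7703] a [-0.0004  0.0006 -0.1212]
```

jog_arm([
  {"dx": 0.0855,"dy": -0.0125,"dz": 0.1,"ax": 0,"ay": 0,"az": -0.125,"hand": 1},
  {"dx": 0.0855,"dy": -0.0125,"dz": 0.2,"ax": 0,"ay": 0,"az": -0.125,"hand": 1},
  {"dx": 0.0855,"dy": -0.0125,"dz": 0.35,"ax": 0,"ay": 0,"az": -0.125,"hand": 1},
  {"dx": 0.0855,"dy": -0.0125,"dz": 0.5,"ax": 0,"ay": 0,"az": -0.125,"hand": 1},
  {"dx": 0.0855,"dy": -0.0125,"dz": 0.65,"ax": 0,"ay": 0,"az": -0.125,"hand": 1},
  {"dx": 0.0855,"dy": -0.0125,"dz": 0.74,"ax": 0,"ay": 0,"az": -0.125,"hand": 1},
  {"dx": 0.0855,"dy": -0.0125,"dz": 0.77,"ax": 0,"ay": 0,"az": -0.125,"hand": 1},
  {"dx": 0.0855,"dy": -0.0125,"dz": 0.77,"ax": 0,"ay": 0,"az": -0.125,"hand": 1},
])

```text
time: 3.2
tool_pos: [0.5465, -0.1876, 0.1376]
orientation: [3.141, 0.0, 0.31]
wrist_force: [0.3, 0.2, 0.7]
width: 0.998
grip_force: 0.0
```

jog_arm([
  {"dx": 0,"dy": 0,"dz": 0,"ax": 0,"ay": 0,"az": 0,"hand": -1},
  {"dx": 0,"dy": 0,"dz": 0,"ax": 0,"ay": 0,"az": 0,"hand": -1},
  {"dx": 0,"dy": 0,"dz": 0,"ax": 0,"ay": 0,"az": 0,"hand": -1},
  {"dx": 0,"dy": 0,"dz": 0,"ax": 0,"ay": 0,"az": 0,"hand": -1},
  {"dx": 0,"dy": 0,"dz": 0,"ax": 0,"ay": 0,"az": 0,"hand": -1},
  {"dx": 0,"dy": 0,"dz": 0,"ax": 0,"ay": 0,"az": 0,"hand": -1},
], squeeze=35)

```text
time: 3.95
tool_pos: [0.5464, -0.1875, 0.1375]
orientation: [-3.142, 0.0, 0.311]
wrist_force: [-0.2, -0.5, -0.2]
width: 0.402
grip_force: 0.0
```

```bash
python3 - <<'E'
from h import *
import pickle
s=state();print({k:np.round(s[k],3) for k in s if k not in("tau",)})
f=grab_frame("wrist");pickle.dump((f,pose(s)),open("w2.pkl","wb"));save("w2.png",f["image"][60:260,190:450].repeat(3,0).repeat(3,1)[:600])
E
```

```text
{'time': np.float64(3.95), 'joint_pos': array([-0.05 ,  0.348, -0.188,  0.   , -1.035,  1.932]), 'joint_velocities': array([ 0.001,  0.001, -0.002, -0.001,  0.002,  0.001]), 'tool_pos': array([ 0.546, -0.188,  0.138]), 'orientation': array([-3.142,  0.   ,  0.311]), 'wrist_force': array([-0.247, -0.492, -0.172]), 'wrist_torque': array([-0.151,  0.152, -0.031]), 'grip_force': np.float64(0.0), 'width': np.float64(0.402)}
```

View pics/w2.png

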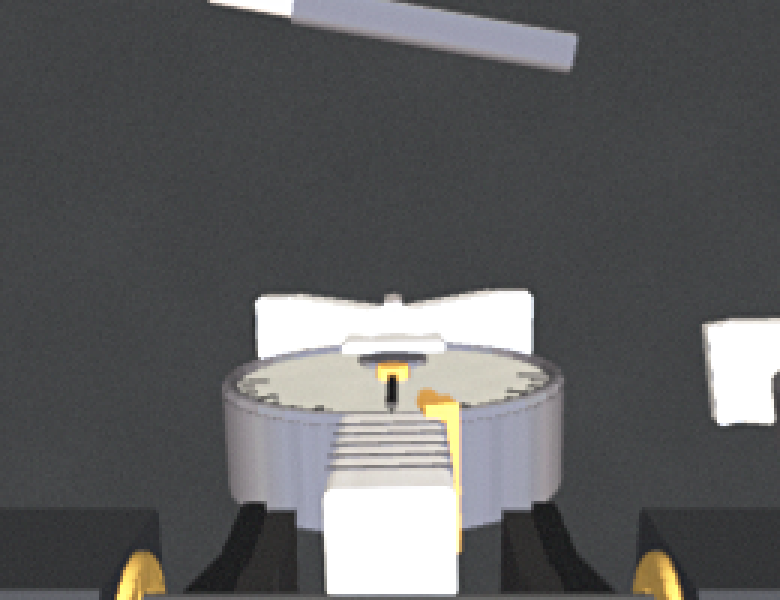

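The dial is clear in this view. The needle runs from (392,370) to (392,408), and the brass index pointer is at about (432,400) on the −y side (crop pixels). The fingers are still closing.

jog_arm([
  {"dx": 0,"dy": 0,"dz": 0,"ax": 0,"ay": 0,"az": 0,"hand": -1},
  {"dx": 0,"dy": 0,"dz": 0,"ax": 0,"ay": 0,"az": 0,"hand": -1},
  {"dx": 0,"dy": 0,"dz": 0,"ax": 0,"ay": 0,"az": 0,"hand": -1},
  {"dx": 0,"dy": 0,"dz": 0,"ax": 0,"ay": 0,"az": 0,"hand": -1},
  {"dx": 0,"dy": 0,"dz": 0,"ax": 0,"ay": 0,"az": 0,"hand": -1},
  {"dx": 0,"dy": 0,"dz": 0,"ax": 0,"ay": 0,"az": 0,"hand": -1},
], squeeze=35)

```text
time: 4.75
tool_pos: [0.5464, -0.1875, 0.1375]
orientation: [-3.141, -0.0, 0.311]
wrist_force: [-0.2, 1.7, 0.8]
width: 0.244
grip_force: 34.9
```

jog_arm([
  {"dx": 0,"dy": 0,"dz": -0.1,"ax": 0,"ay": 0,"az": 0,"hand": -1},
  {"dx": 0,"dy": 0,"dz": -0.25,"ax": 0,"ay": 0,"az": 0,"hand": -1},
  {"dx": 0,"dy": 0,"dz": -0.45,"ax": 0,"ay": 0,"az": 0,"hand": -1},
  {"dx": 0,"dy": 0,"dz": -0.65,"ax": 0,"ay": 0,"az": 0,"hand": -1},
  {"dx": 0,"dy": 0,"dz": -0.85,"ax": 0,"ay": 0,"az": 0,"hand": -1},
  {"dx": 0,"dy": 0,"dz": -0.96,"ax": 0,"ay": 0,"az": 0,"hand": -1},
  {"dx": 0,"dy": 0,"dz": -0.98,"ax": 0,"ay": 0,"az": 0,"hand": -1},
])

```text
time: 5.62
tool_pos: [0.5465, -0.1877, 0.3827]
orientation: [-3.142, -0.001, 0.31]
wrist_force: [-0.6, -0.1, -7.5]
width: 0.246
grip_force: 34.9
```

```bash
python3 - <<'E'
from h import *
import pickle
s=state();print({k:np.round(s[k],3) for k in("tool_pos","orientation","width","grip_force","wrist_force")})
f=grab_frame("wrist");pickle.dump((f,pose(s)),open("w3.pkl","wb"))
# predicted dial geometry in tool frame: gauge z up=-tool z, x same, y opposite; grip pt at tool z=-.0187
C=cam(f,pose(s));P,Rt=pose(s)
def g2w(x,y,z): return P+Rt@np.array([x,-y,-.0187+(.156-z)])
for q in((.012,0,.086),(.012,0,.118),(.012,-.034*np.sin(.35),.086+.034*np.cos(.35)),(.022,.0435,0),(.022,-.0435,0)): print(q,proj(C,g2w(*q)))
save("w3.png",np.vstack([cv2.resize(f["image"][165:215,250:390],(784,280),interpolation=cv2.INTER_CUBIC),cv2.resize(f["image"][:,:],(512,320))[:, :512].copy() if 0 else np.pad(cv2.resize(f["image"],(480,300)),((0,0),(0,304),(0,0)))]))
E
```

```text
{'tool_pos': array([ 0.546, -0.188,  0.383]), 'orientation': array([-3.142e+00, -1.000e-03,  3.100e-01]), 'width': np.float64(0.246), 'grip_force': np.float64(34.907), 'wrist_force': array([-0.595, -0.057, -7.501])}
(0.012, 0, 0.086) [[321.86554873 186.52129491]]
(0.012, 0, 0.118) [[321.77300479 197.76458279]]
(0.012, np.float64(-0.011658525453485346), np.float64(0.11793867223681087)) [[339.69238271 197.73200348]]
(0.022, 0.0435, 0) [[277.60857947 156.527522  ]]
(0.022, -0.0435, 0) [[366.43199289 156.48834687]]
```

View pics/w3.png

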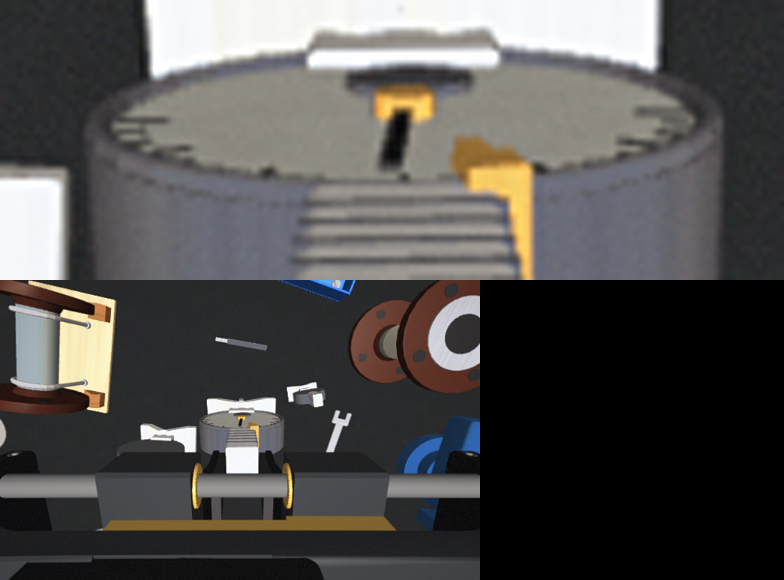

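Held: width 0.246 corresponds to about 22 mm, and the 7.5 N drop fits the gauge's weight. The needle is still swinging. The index bar lies about 0.29 rad to the −y side, around (505,175) in the crop. Now I'll move to a viewpoint beside the spool.

```bash
python3 - <<'E'
from h import *
go((.46,0.0,.42),.1)
E
```

```text
d [-0.0996 -0.819  -0.1524] a [-0.001   0.0008  0.1339]
```

jog_arm([
  {"dx": -0.01,"dy": -0.1,"dz": -0.1,"ax": 0,"ay": 0,"az": 0.02,"hand": -1},
  {"dx": -0.03,"dy": -0.25,"dz": -0.15,"ax": 0,"ay": 0,"az": 0.05,"hand": -1},
  {"dx": -0.05,"dy": -0.42,"dz": -0.15,"ax": 0,"ay": 0,"az": 0.08,"hand": -1},
  {"dx": -0.08,"dy": -0.6,"dz": -0.15,"ax": 0,"ay": 0,"az": 0.11,"hand": -1},
  {"dx": -0.1,"dy": -0.74,"dz": -0.15,"ax": 0,"ay": 0,"az": 0.134,"hand": -1},
  {"dx": -0.1,"dy": -0.8,"dz": -0.15,"ax": 0,"ay": 0,"az": 0.134,"hand": -1},
  {"dx": -0.1,"dy": -0.82,"dz": -0.15,"ax": 0,"ay": 0,"az": 0.134,"hand": -1},
  {"dx": -0.1,"dy": -0.82,"dz": -0.15,"ax": 0,"ay": 0,"az": 0.134,"hand": -1},
])

```text
time: 6.68
tool_pos: [0.46, -0.0003, 0.4191]
orientation: [3.141, 0.002, 0.1]
wrist_force: [-0.4, -0.0, -6.4]
width: 0.248
grip_force: 34.9
```

```bash
python3 - <<'E'
from h import *
import pickle
s=state();f=grab_frame("wrist");pickle.dump((f,pose(s)),open("w4.pkl","wb"));save("w4.png",f["image"]);print(pose(s)[0],s["orientation"])
E
```

```text
[ 4.60018168e-01 -2.97926790e-04  4.19130912e-01] [3.14089944e+00 1.99688492e-03 9.99546851e-02]
```

View pics/w4.png

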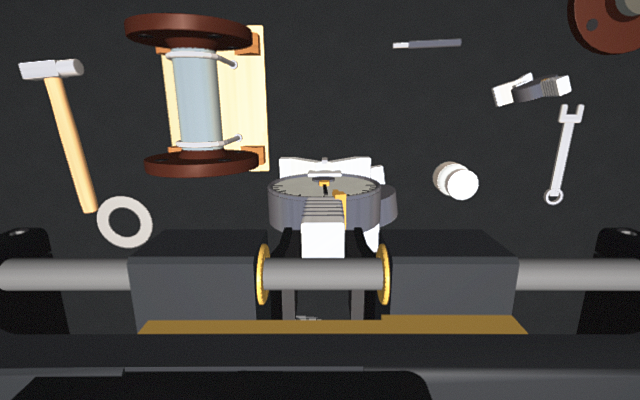

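The barrel lies at x≈175–218, y≈60–140. The U-bolts cross it near y≈53 and y≈143, the flanges are at y≈30 and y≈163, and the cradle board's right edge runs (263,25)–(269,171).

```bash
cat > spool.py <<'E'
from h import *
import pickle
from scipy.optimize import least_squares
f,tp=pickle.load(open("w4.pkl","rb"));C=cam(f,tp);im=cv2.GaussianBlur(f["image"],(3,3),0).astype(float)
L=[];Rr=[]
for v in range(68,134,4):
    d=im[v,:,2]-im[v,:,0]; 
    u=195
    while d[u]>-15:u-=1
    L.append((u+(-15-d[u])/(d[u+1]-d[u]),v)); u=195
    while d[u]>-15:u+=1
    Rr.append((u-(-15-d[u])/(d[u-1]-d[u]),v))
print(np.round([(a[0],b[0]) for a,b in zip(L,Rr)],1).tolist())
def res(q):
    A=np.array([.53,q[0],.095]);a=np.array([np.cos(q[1]),np.sin(q[1]),0]);o=[]
    for S in(L,Rr):
        for p in S:
            c,d=ray(C,p);n=np.cross(d,a);n/=np.linalg.norm(n);o.append(abs(n@(A-c))-.0302)
    return np.array(o)
r=least_squares(res,[.19,.1],loss="soft_l1",f_scale=.001);print(r.x,"res L/R",res(r.x)[:len(L)].mean(),res(r.x)[len(L):].mean())
if __name__=="__main__":
    y0,yaw=r.x;a=np.array([np.cos(yaw),np.sin(yaw),0]);A=np.array([.53,y0,.095])
    # U-bolts along apex line: brightness (not blue) profile along barrel apex projected
    ts=np.arange(-.085,.0851,.002);P=A+np.outer(ts,a)+[0,0,.0302]
    for t,q in zip(ts,proj(C,P)):
        if abs(t)>.03: u,v=np.round(q).astype(int);print(round(t,3),(u,v),f["image"][max(v,0),u])
    for z in(.0,.012,.02): print(z,[(onz(C,p,z)-A)@a for p in((263,25),(269,171))])
E
python3 spool.py
```

```text
[[173.3, 215.6], [173.7, 215.9], [174.2, 216.3], [174.6, 216.5], [175.0, 216.9], [175.6, 217.3], [175.9, 217.5], [176.5, 217.9], [176.8, 218.2], [177.2, 218.5], [177.8, 218.9], [178.1, 219.2], [178.7, 219.5], [179.0, 219.9], [179.6, 220.2], [179.9, 220.5], [180.4, 220.7]]
[0.18957076 0.10271037] res L/R -0.001846836598190318 -0.0015985294004520266
-0.085 (np.int64(196), np.int64(153)) [97 48 35]
-0.083 (np.int64(195), np.int64(152)) [97 47 36]
-0.081 (np.int64(195), np.int64(151)) [101  62  56]
-0.079 (np.int64(195), np.int64(149)) [189 208 216]
-0.077 (np.int64(195), np.int64(148)) [192 206 212]
-0.075 (np.int64(195), np.int64(146)) [233 231 238]
-0.073 (np.int64(195), np.int64(145)) [231 231 238]
-0.071 (np.int64(195), np.int64(144)) [230 230 237]
-0.069 (np.int64(194), np.int64(142)) [212 205 201]
-0.067 (np.int64(194), np.int64(141)) [187 201 208]
-0.065 (np.int64(194), np.int64(139)) [187 203 209]
-0.063 (np.int64(194), np.int64(138)) [188 203 210]
-0.061 (np.int64(194), np.int64(137)) [186 200 208]
-0.059 (np.int64(194), np.int64(135)) [186 202 209]
-0.057 (np.int64(194), np.in
[... 1582 characters left out ...]
5]
0.067 (np.int64(184), np.int64(38)) [83 41 32]
0.069 (np.int64(184), np.int64(37)) [68 35 27]
0.071 (np.int64(183), np.int64(35)) [31 14 19]
0.073 (np.int64(183), np.int64(33)) [32 15 15]
0.075 (np.int64(183), np.int64(32)) [34 19 13]
0.077 (np.int64(183), np.int64(30)) [42 24 21]
0.079 (np.int64(183), np.int64(28)) [149 101  86]
0.081 (np.int64(182), np.int64(27)) [164 116 101]
0.083 (np.int64(182), np.int64(25)) [159 111  95]
0.085 (np.int64(182), np.int64(23)) [158 110  95]
0.0 [np.float64(0.1089607800577591), np.float64(-0.13452723347082046)]
0.012 [np.float64(0.10644875223365712), np.float64(-0.1322666075789628)]
0.02 [np.float64(0.1047740670175891), np.float64(-0.13075952365105767)]
```

Barrel middle is about (0.518, 0.188) with yaw 0.103. The U-bolts come out 121.5 mm apart (120 expected) and the board about 240 mm long, so both agree with the given sizes. I'll move above it.

```bash
python3 - <<'E'
from h import *
go((.518,.188,.40),.103);go((.518,.188,.29),.103)
E
```

```text
d [ 0.3047 -0.7274  0.0765] a [ 0.0004  0.0009 -0.0023]
d [ 0.3053 -0.7277  0.5165] a [ 0.0004  0.0009 -0.0023]
```

jog_arm([
  {"dx": 0.04,"dy": -0.1,"dz": 0,"ax": 0,"ay": 0,"az": 0,"hand": -1},
  {"dx": 0.12,"dy": -0.28,"dz": 0,"ax": 0,"ay": 0,"az": 0,"hand": -1},
  {"dx": 0.2,"dy": -0.48,"dz": 0,"ax": 0,"ay": 0,"az": 0,"hand": -1},
  {"dx": 0.28,"dy": -0.66,"dz": 0.03,"ax": 0,"ay": 0.001,"az": -0.002,"hand": -1},
  {"dx": 0.305,"dy": -0.728,"dz": 0.15,"ax": 0,"ay": 0.001,"az": -0.002,"hand": -1},
  {"dx": 0.305,"dy": -0.728,"dz": 0.33,"ax": 0,"ay": 0.001,"az": -0.002,"hand": -1},
  {"dx": 0.305,"dy": -0.728,"dz": 0.46,"ax": 0,"ay": 0.001,"az": -0.002,"hand": -1},
  {"dx": 0.305,"dy": -0.728,"dz": 0.516,"ax": 0,"ay": 0.001,"az": -0.002,"hand": -1},
])

```text
time: 7.72
tool_pos: [0.5174, 0.1876, 0.2881]
orientation: [3.139, 0.003, 0.102]
wrist_force: [-1.3, -0.5, -6.3]
width: 0.245
grip_force: 35.0
```

```bash
python3 - <<'E'
from h import *
import pickle
s=state();f=grab_frame("wrist");pickle.dump((f,pose(s)),open("w5.pkl","wb"));print(s["wrist_force"],s["joint_pos"])
t=grab_frame("scene");pickle.dump(t,open("s5.pkl","wb"))
go((.518,.188,.248),.103)
a=cv2.resize(f["image"][:230],(640,230));b=cv2.resize(t["image"][90:210,270:400],(390,360),interpolation=cv2.INTER_CUBIC)
save("w5.png",np.vstack([a,np.pad(b,((0,0),(0,250),(0,0)))]))
E
```

```text
[-1.32619284 -0.5241806  -6.32427321] [ 6.42812353e-01  2.05028943e-01 -1.94023945e-03  6.56166801e-04
 -1.36763879e+00  1.02973748e+00]
d [ 0.0015 -0.0006  0.1661] a [ 0.0011  0.0008 -0.0005]
```

View pics/w5.png

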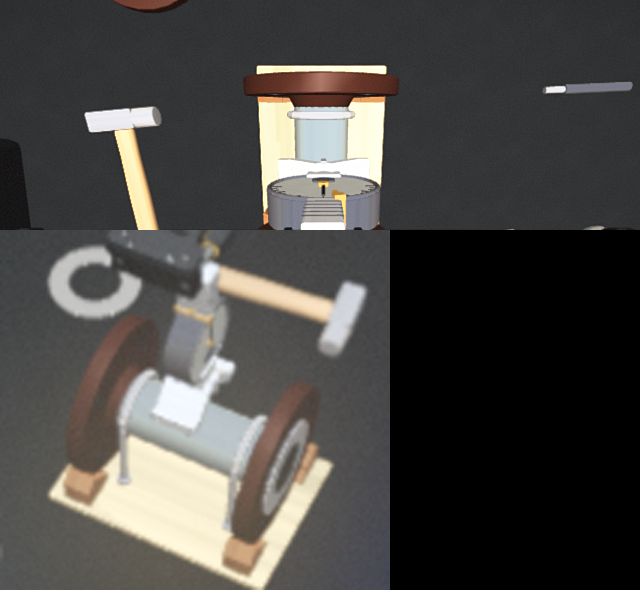

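The gauge is centred: the barrel spans x 297–348 and the saddle is centred at x≈323, with clearance all round. I'll lower it to just above contact, then go slowly.

jog_arm([
  {"dx": 0.0015,"dy": 0,"dz": 0.06,"ax": 0.001,"ay": 0.001,"az": 0,"hand": -1},
  {"dx": 0.0015,"dy": 0,"dz": 0.12,"ax": 0.001,"ay": 0.001,"az": 0,"hand": -1},
  {"dx": 0.0015,"dy": 0,"dz": 0.15,"ax": 0.001,"ay": 0.001,"az": 0,"hand": -1},
  {"dx": 0.0015,"dy": 0,"dz": 0.165,"ax": 0.001,"ay": 0.001,"az": 0,"hand": -1},
  {"dx": 0.0015,"dy": 0,"dz": 0.166,"ax": 0.001,"ay": 0.001,"az": 0,"hand": -1},
])

```text
time: 8.45
tool_pos: [0.5182, 0.1888, 0.2496]
orientation: [-3.14, -0.003, 0.103]
wrist_force: [-1.2, -0.2, -6.4]
width: 0.247
grip_force: 35.0
```

jog_arm([
  {"dx": 0,"dy": 0,"dz": 0.003,"ax": 0,"ay": 0,"az": 0,"hand": -1},
  {"dx": 0,"dy": 0,"dz": 0.006,"ax": 0,"ay": 0,"az": 0,"hand": -1},
  {"dx": 0,"dy": 0,"dz": 0.008,"ax": 0,"ay": 0,"az": 0,"hand": -1},
])

```text
time: 8.82
tool_pos: [0.5181, 0.1888, 0.2477]
orientation: [-3.14, -0.003, 0.103]
wrist_force: [-0.1, 0.0, -5.8]
width: 0.244
grip_force: 35.0
```

jog_arm([
  {"dx": 0,"dy": 0,"dz": 0.002,"ax": 0,"ay": 0,"az": 0,"hand": -1},
  {"dx": 0,"dy": 0,"dz": 0.004,"ax": 0,"ay": 0,"az": 0,"hand": -1},
  {"dx": 0,"dy": 0,"dz": 0.005,"ax": 0,"ay": 0,"az": 0,"hand": -1},
])

```text
time: 9.2
tool_pos: [0.5181, 0.1888, 0.2463]
orientation: [-3.14, -0.003, 0.103]
wrist_force: [-0.3, -0.4, -6.1]
width: 0.246
grip_force: 35.0
```

jog_arm([
  {"dx": 0,"dy": 0,"dz": 0.002,"ax": 0,"ay": 0,"az": 0,"hand": -1},
  {"dx": 0,"dy": 0,"dz": 0.004,"ax": 0,"ay": 0,"az": 0,"hand": -1},
  {"dx": 0,"dy": 0,"dz": 0.004,"ax": 0,"ay": 0,"az": 0,"hand": -1},
])

```text
time: 9.57
tool_pos: [0.5181, 0.1889, 0.2454]
orientation: [-3.14, -0.003, 0.103]
wrist_force: [-0.1, -0.0, -6.1]
width: 0.242
grip_force: 35.0
```

jog_arm([
  {"dx": 0,"dy": 0,"dz": 0.001,"ax": 0,"ay": 0,"az": 0,"hand": -1},
  {"dx": 0,"dy": 0,"dz": 0.003,"ax": 0,"ay": 0,"az": 0,"hand": -1},
  {"dx": 0,"dy": 0,"dz": 0.003,"ax": 0,"ay": 0,"az": 0,"hand": -1},
])

```text
time: 9.95
tool_pos: [0.5183, 0.189, 0.2448]
orientation: [-3.14, -0.004, 0.103]
wrist_force: [-0.1, 0.5, -5.0]
width: 0.244
grip_force: 35.0
```

jog_arm([
  {"dx": 0,"dy": 0,"dz": 0.001,"ax": 0,"ay": 0,"az": 0,"hand": -1},
  {"dx": 0,"dy": 0,"dz": 0.002,"ax": 0,"ay": 0,"az": 0,"hand": -1},
  {"dx": 0,"dy": 0,"dz": 0.003,"ax": 0,"ay": 0,"az": 0,"hand": -1},
])

```text
time: 10.32
tool_pos: [0.5186, 0.1889, 0.2446]
orientation: [-3.14, -0.005, 0.103]
wrist_force: [0.7, 0.5, -1.0]
width: 0.242
grip_force: 35.0
```

Contact at z≈0.2447, as expected, with about 5 N bearing. Now I'll rock in small steps about the barrel axis.

jog_arm([
  {"dx": 0,"dy": 0,"dz": 0.002,"ax": 0,"ay": 0,"az": 0,"hand": -1},
  {"dx": 0,"dy": -0.0209,"dz": 0.0024,"ax": -0.0223,"ay": 0,"az": 0,"hand": -1},
  {"dx": 0,"dy": -0.0417,"dz": 0.0035,"ax": -0.0446,"ay": 0,"az": 0,"hand": -1},
  {"dx": 0,"dy": -0.0625,"dz": 0.0053,"ax": -0.0668,"ay": 0,"az": 0,"hand": -1},
  {"dx": 0,"dy": -0.0832,"dz": 0.0078,"ax": -0.0891,"ay": 0,"az": 0,"hand": -1},
  {"dx": 0,"dy": -0.0832,"dz": 0.0078,"ax": -0.0891,"ay": 0,"az": 0,"hand": -1},
])

```text
time: 11.08
tool_pos: [0.5165, 0.2111, 0.2428]
orientation: [3.002, -0.005, 0.106]
wrist_force: [-0.5, 1.5, 6.3]
width: 0.243
grip_force: 35.0
```

```bash
cat > piv.py <<'E'
from h import *
s=state();P,Rt=pose(s);d=Rt.T@np.array(s["wrist_force"])
print("pivot",(P+Rt@[0,0,.1493]).round(4),"ori",np.array(s["orientation"]).round(4),"lean",round(np.arcsin(Rt[2,1]),4),"F world",np.round(s["wrist_force"],2),"F tool",d.round(2),"tau",np.round(s["wrist_torque"],2),s["time"])
E
python3 piv.py
```

```text
pivot [0.5194 0.1905 0.095 ] ori [ 3.0016 -0.0052  0.1055] lean 0.14 F world [-0.51  1.55  6.32] F tool [-0.32 -0.7  -6.48] tau [ 0.42  0.38 -0.18] 11.075
```

jog_arm([
  {"dx": 0,"dy": 0,"dz": -0.001,"ax": 0,"ay": 0,"az": 0,"hand": -1},
  {"dx": 0,"dy": -0.0209,"dz": -0.0007,"ax": -0.0223,"ay": 0,"az": 0,"hand": -1},
  {"dx": 0,"dy": -0.0417,"dz": 0.0005,"ax": -0.0446,"ay": 0,"az": 0,"hand": -1},
  {"dx": 0,"dy": -0.0625,"dz": 0.0023,"ax": -0.0668,"ay": 0,"az": 0,"hand": -1},
  {"dx": 0,"dy": -0.0773,"dz": 0.004,"ax": -0.0828,"ay": 0,"az": 0,"hand": -1},
  {"dx": 0,"dy": -0.0773,"dz": 0.004,"ax": -0.0828,"ay": 0,"az": 0,"hand": -1},
  {"dx": 0,"dy": -0.0773,"dz": 0.004,"ax": -0.0828,"ay": 0,"az": 0,"hand": -1},
])

```text
time: 11.95
tool_pos: [0.5144, 0.23, 0.2387]
orientation: [2.872, -0.005, 0.105]
wrist_force: [-0.2, 4.2, 6.0]
width: 0.243
grip_force: 35.0
```

jog_arm([
  {"dx": 0,"dy": 0,"dz": 0,"ax": 0,"ay": 0,"az": 0,"hand": -1},
  {"dx": 0,"dy": 0,"dz": 0,"ax": 0,"ay": 0,"az": 0,"hand": -1},
  {"dx": 0,"dy": 0,"dz": 0,"ax": 0,"ay": 0,"az": 0,"hand": -1},
  {"dx": 0,"dy": 0,"dz": 0,"ax": 0,"ay": 0,"az": 0,"hand": -1},
  {"dx": 0,"dy": 0,"dz": 0,"ax": 0,"ay": 0,"az": 0,"hand": -1},
  {"dx": 0,"dy": 0,"dz": 0,"ax": 0,"ay": 0,"az": 0,"hand": -1},
  {"dx": 0,"dy": 0,"dz": 0,"ax": 0,"ay": 0,"az": 0,"hand": -1},
  {"dx": 0,"dy": 0,"dz": 0,"ax": 0,"ay": 0,"az": 0,"hand": -1},
])

```text
time: 12.95
tool_pos: [0.5144, 0.2299, 0.2387]
orientation: [2.872, -0.005, 0.105]
wrist_force: [-0.2, 3.6, 4.9]
width: 0.244
grip_force: 35.0
```

```bash
python3 piv.py; python3 - <<'E'
from h import *
import pickle
s=state();f=grab_frame("wrist");pickle.dump((f,pose(s)),open("w6.pkl","wb"))
save("w6.png",cv2.resize(f["image"][170:215,285:365],(800,450),interpolation=cv2.INTER_CUBIC))
E
```

```text
pivot [0.5193 0.1905 0.0948] ori [ 2.8722 -0.0051  0.1048] lean 0.2694 F world [-0.25  3.57  4.92] F tool [ 0.15 -2.14 -5.69] tau [ 0.81  0.39 -0.17] 12.95
```

View pics/w6.png

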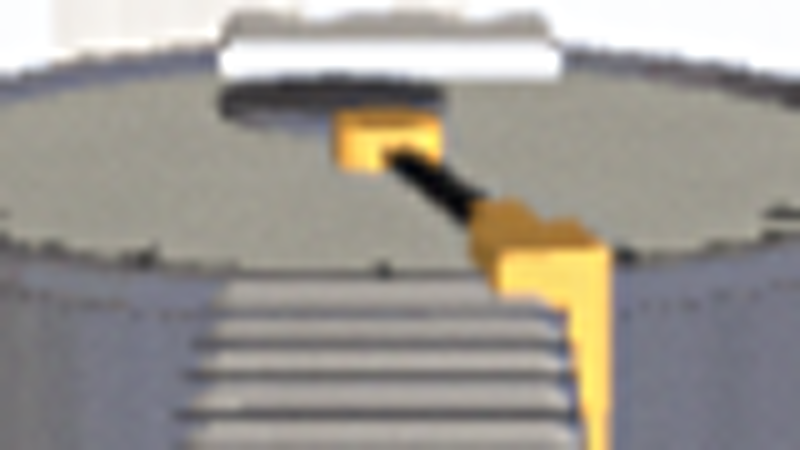

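The needle has swung over and is just meeting the left part of the brass index: the needle runs (390,155)→(475,215) and the index spans (480–610, 200–300) in the crop. I've used all my views, so I'll measure the rest numerically.

```bash
python3 - <<'E'
from h import *
import pickle
for n in("w5","w6"):
    f,tp=pickle.load(open(n+".pkl","rb"));im=f["image"];h=cv2.cvtColor(im,cv2.COLOR_RGB2HSV).astype(int)
    print(n,"cols 316-349")
    for v in range(178,203):
        print(v,"".join(("B" if h[v,u,2]>215 else "D") if h[v,u,1]>110 and 8<h[v,u,0]<30 else ("d" if h[v,u,1]>60 and 8<h[v,u,0]<30 else ("#" if h[v,u,2]<60 else ("+" if h[v,u,2]<110 else "."))) for u in range(316,350)))
C=cam(f,tp);P,Rt=tp
def px(x,y,z): return proj(C,P+Rt@np.array([x,-y,-.0187+.156-z]))[0].round(1)
for x in(.012,.014,.016,.018,.020,.022): print(x,"centre",px(x,0,.086),[(r,t,px(x,-r*np.sin(t),.086+r*np.cos(t)).tolist()) for r in(.034,.042,.044) for t in(.27,.33)],"needle tip",px(x,-.032*np.sin(.2694),.086+.032*np.cos(.2694)))
E
```

```text
w5 cols 316-349
178 ++++++++++++++++++................
179 +++++++++++++++++++...............
180 ++++ddddddd+++++++................
181 ..dDDDDDDDDDd.....................
182 ..DBBBDDDBBBD.....................
183 ..BBBBBBBBBBB.....................
184 ..BBBBBBBBBBB.....................
185 ..BBBBDDDBBBB.....................
186 ..dBBDD#dBBBd.....................
187 ......###.........................
188 ......###.........................
189 ......###.........................
190 ......###.......dDDDDd............
191 .....+###.......DDDDDDd..d........
192 ......###.......DDDDDDDDDDD.......
193 .....+###......dDDDDDDDDDDDDd.....
194 ......+++......dDDDDDDDDDDBBBd....
195 ......++.......dDDDBBBBBBBBBBBd+++
196 .......+........dDBBBBBBBBBBBBd++.
197 .......+.........dDBBBBBBBBBBB....
198 ..................BBBBBBBBBBBB....
199 ..................dddddBBBBBBB....
200 .......................dDBBBBB....
201 .........................dBBBB....
202 ..........................BBBB....
w6 cols 316-349
178 ++++++++++++......................
179 ++++++++#++++.....................
180 +++++ddddd+
[... 1614 characters left out ...]
22.2 178.8] [(0.034, 0.27, [336.2, 189.3]), (0.034, 0.33, [339.2, 189.0]), (0.042, 0.27, [340.2, 192.2]), (0.042, 0.33, [344.0, 191.9]), (0.044, 0.27, [341.2, 193.0]), (0.044, 0.33, [345.2, 192.7])] needle tip [335.3 188.6]
0.02 centre [322.2 176.1] [(0.034, 0.27, [336.3, 186.2]), (0.034, 0.33, [339.3, 186.0]), (0.042, 0.27, [340.2, 189.1]), (0.042, 0.33, [344.0, 188.8]), (0.044, 0.27, [341.2, 189.8]), (0.044, 0.33, [345.3, 189.5])] needle tip [335.3 185.6]
0.022 centre [322.2 173.4] [(0.034, 0.27, [336.3, 183.2]), (0.034, 0.33, [339.3, 183.0]), (0.042, 0.27, [340.2, 185.9]), (0.042, 0.33, [344.1, 185.7]), (0.044, 0.27, [341.3, 186.6]), (0.044, 0.33, [345.3, 186.3])] needle tip [335.3 182.5]
```

```bash
python3 - <<'E'
from h import *
import pickle
f,tp=pickle.load(open("w1.pkl","rb"));C=cam(f,tp);im=f["image"].astype(float)
o=np.clip((im[...,0]-im[...,2]-30)/150,0,1)   # orangeness
G=np.array([.5464,-.1875]);
for yaw in(.311,.325):
  for z in(.127,.129):
    out=[]
    for v in range(130,163,2):
        w=o[v,310:345]; 
        if w.sum()<.8: continue
        u=310+(w*np.arange(35)).sum()/w.sum(); p=onz(C,(u,v),z)[:2]-G
        out.append((v,round(u,1),round(w.sum(),1),round(1e3*(p@[np.cos(yaw),np.sin(yaw)]),1),round(1e3*(p@[-np.sin(yaw),np.cos(yaw)]),1)))
    print(yaw,z);print(out)
# known reference: grip-top edges centre lateral for same image
print((onz(C,(318.64,154.83),.176)[:2]-G)@[-np.sin(.311),np.cos(.311)])
# fine orangeness profiles of w5, rows
f,tp=pickle.load(open("w5.pkl","rb"));im=f["image"].astype(float)
for v in range(189,210,1): print(v,(im[v,330:350,0]-im[v,330:350,2]).astype(int).tolist(), im[v,330:350,0].astype(int).tolist())
E
```

```text
0.311 0.127
[(134, np.float64(321.6), np.float64(9.9), np.float64(16.5), np.float64(-5.4)), (136, np.float64(324.5), np.float64(2.7), np.float64(13.6), np.float64(-8.2)), (138, np.float64(327.8), np.float64(2.0), np.float64(10.6), np.float64(-11.6)), (140, np.float64(328.3), np.float64(1.9), np.float64(8.3), np.float64(-11.7)), (142, np.float64(328.8), np.float64(2.0), np.float64(5.9), np.float64(-11.8)), (144, np.float64(329.1), np.float64(2.0), np.float64(3.6), np.float64(-11.8)), (146, np.float64(329.4), np.float64(1.8), np.float64(1.2), np.float64(-11.7)), (148, np.float64(329.8), np.float64(2.0), np.float64(-1.2), np.float64(-11.8)), (150, np.float64(330.4), np.float64(1.8), np.float64(-3.6), np.float64(-12.0)), (152, np.float64(330.8), np.float64(2.0), np.float64(-5.9), np.float64(-12.0)), (154, np.float64(331.2), np.float64(1.7), np.float64(-8.3), np.float64(-12.1)), (156, np.float64(331.6), np.float64(1.8), np.float64(-10.7), np.float64(-12.1)), (158, np.float64(332.0), np.float64(2.0), np.float64(-13.1), np.float64(-12.1)), (160, np.float64(332.5), np.float64(1.9), np.float6
[... 6742 characters left out ...]
 4, 5, 125, 130, 135, 106, -3, -20, -18, -15] [186, 187, 188, 187, 187, 185, 187, 187, 188, 187, 180, 158, 255, 255, 255, 238, 140, 124, 128, 128]
207 [1, 1, 0, 1, 5, 3, 3, 2, 2, 1, -2, -8, 70, 135, 133, 106, -4, -21, -17, -15] [111, 110, 111, 111, 112, 111, 111, 110, 110, 116, 110, 95, 167, 255, 255, 238, 139, 123, 129, 128]
208 [5, 2, 4, 4, 2, 1, 2, 4, 5, 3, -10, -25, 9, 129, 135, 106, -7, -21, -18, -16] [163, 161, 162, 159, 159, 160, 159, 162, 163, 163, 137, 112, 145, 255, 255, 237, 136, 124, 127, 128]
209 [10, 12, 10, 12, 11, 13, 9, 11, 11, 12, 8, -13, 6, 132, 132, 105, -4, -20, -17, -16] [185, 185, 186, 187, 185, 187, 185, 185, 187, 188, 185, 147, 152, 255, 255, 239, 141, 123, 126, 130]
```

The readings put the index at about 0.247 rad: the clamp centre is 10.5 mm to the side at r≈43–44 mm, and the pointer end is 7.5 mm at r≈30–31 mm. Needle and lean agree at 0.269. The contact load is nearly all along the V's centre line (about 12 N, lateral about 0.4 N net of weight). I'll rock back slightly and ease the pressure a little.

jog_arm([
  {"dx": 0,"dy": 0.0045,"dz": -0.0005,"ax": 0.0048,"ay": 0,"az": 0,"hand": -1},
  {"dx": 0,"dy": 0.009,"dz": -0.001,"ax": 0.0096,"ay": 0,"az": 0,"hand": -1},
  {"dx": 0,"dy": 0.0134,"dz": -0.001,"ax": 0.0143,"ay": 0,"az": 0,"hand": -1},
  {"dx": 0,"dy": 0.0134,"dz": -0.001,"ax": 0.0143,"ay": 0,"az": 0,"hand": -1},
  {"dx": 0,"dy": 0.0134,"dz": -0.001,"ax": 0.0143,"ay": 0,"az": 0,"hand": -1},
  {"dx": 0,"dy": 0.0134,"dz": -0.001,"ax": 0.0143,"ay": 0,"az": 0,"hand": -1},
  {"dx": 0,"dy": 0.0134,"dz": -0.001,"ax": 0.0143,"ay": 0,"az": 0,"hand": -1},
  {"dx": 0,"dy": 0.0134,"dz": -0.001,"ax": 0.0143,"ay": 0,"az": 0,"hand": -1},
])

```text
time: 14.0
tool_pos: [0.5146, 0.2266, 0.2397]
orientation: [2.895, -0.005, 0.105]
wrist_force: [-1.9, 2.9, 5.2]
width: 0.251
grip_force: 35.0
```

jog_arm([
  {"dx": 0,"dy": 0,"dz": 0,"ax": 0,"ay": 0,"az": 0,"hand": -1},
  {"dx": 0,"dy": 0,"dz": 0,"ax": 0,"ay": 0,"az": 0,"hand": -1},
  {"dx": 0,"dy": 0,"dz": 0,"ax": 0,"ay": 0,"az": 0,"hand": -1},
  {"dx": 0,"dy": 0,"dz": 0,"ax": 0,"ay": 0,"az": 0,"hand": -1},
  {"dx": 0,"dy": 0,"dz": 0,"ax": 0,"ay": 0,"az": 0,"hand": -1},
  {"dx": 0,"dy": 0,"dz": 0,"ax": 0,"ay": 0,"az": 0,"hand": -1},
  {"dx": 0,"dy": 0,"dz": 0,"ax": 0,"ay": 0,"az": 0,"hand": -1},
  {"dx": 0,"dy": 0,"dz": 0,"ax": 0,"ay": 0,"az": 0,"hand": -1},
])

```text
time: 15.0
tool_pos: [0.5146, 0.2266, 0.2397]
orientation: [2.895, -0.005, 0.105]
wrist_force: [-1.3, 2.7, 5.0]
width: 0.247
grip_force: 35.0
```

```bash
python3 piv.py; python3 - <<'E'
from h import *
import pickle
s=state();f=grab_frame("wrist");pickle.dump((f,pose(s)),open("w7.pkl","wb"))
n=[]
for k in("w5","w6","w7"):
    im=pickle.load(open(k+".pkl","rb"))[0]["image"].astype(float);b=np.clip((120-im.max(2))/90,0,1)
    print(k,[(v,round(318+(b[v,318:336]*np.arange(18)).sum()/b[v,318:336].sum(),2),round(b[v,318:336].sum(),1)) for v in range(186,196) if b[v,318:336].sum()>1])
# mid-barrel check: far U-bolt & flange against prediction in scene view
t=grab_frame("scene");T=cam(t);P,Rt=pose(s);print("feet predicted",proj(T,[P+Rt@np.array([x,y,.137]) for x in(-.022,.022) for y in(-.0435,.0435)]).round(1).tolist())
a=np.array([np.cos(.103),np.sin(.103),0]);print("ubolts",proj(T,[np.array([.5181,.1883,.125])+k*a for k in(-.06,.06)]).round(1))
im=t["image"]
for k in np.arange(-.075,.076,.003):
    u,v=np.round(proj(T,np.array([.5181,.1883,.095])+k*a+.0302*np.array([.103*.7,-.7,.71]))[0]).astype(int);print(round(k,3),im[v,u].tolist(),end=" ")
E
```

```text
pivot [0.5191 0.1904 0.0949] ori [ 2.8948 -0.0046  0.1046] lean 0.2468 F world [-1.32  2.65  4.98] F tool [-1.02 -1.47 -5.51] tau [ 0.88  0.39 -0.17] 15.0
w5 [(186, np.float64(323.0), np.float64(2.3)), (187, np.float64(323.02), np.float64(2.8)), (188, np.float64(322.94), np.float64(2.9)), (189, np.float64(322.91), np.float64(2.9)), (190, np.float64(322.94), np.float64(2.9)), (191, np.float64(322.93), np.float64(2.9)), (192, np.float64(322.93), np.float64(2.9)), (193, np.float64(322.92), np.float64(2.9)), (194, np.float64(323.02), np.float64(1.3))]
w6 [(186, np.float64(325.61), np.float64(3.5)), (187, np.float64(327.11), np.float64(4.7)), (188, np.float64(328.33), np.float64(4.6)), (189, np.float64(329.68), np.float64(5.2)), (190, np.float64(330.04), np.float64(3.1)), (191, np.float64(330.63), np.float64(1.8))]
w7 [(186, np.float64(325.42), np.float64(3.6)), (187, np.float64(326.7), np.float64(4.6)), (188, np.float64(327.88), np.float64(4.8)), (189, np.float64(329.12), np.float64(4.6)), (190, np.float64(329.75), np.float64(3.6)), (191, np.float64(330.31), np.float64(2.5)), (192, np.fl
[... 584 characters left out ...]
018 [243, 249, 255] -0.015 [243, 249, 255] -0.012 [243, 249, 255] -0.009 [243, 249, 255] -0.006 [243, 249, 255] -0.003 [243, 249, 255] 0.0 [243, 249, 255] 0.003 [244, 249, 255] 0.006 [242, 248, 254] 0.009 [243, 248, 254] 0.012 [243, 248, 255] 0.015 [243, 249, 254] 0.018 [240, 246, 252] 0.021 [183, 186, 186] 0.024 [185, 192, 194] 0.027 [189, 198, 202] 0.03 [188, 198, 200] 0.033 [189, 198, 202] 0.036 [188, 198, 200] 0.039 [186, 197, 200] 0.042 [186, 197, 200] 0.045 [189, 199, 200] 0.048 [188, 197, 201] 0.051 [188, 198, 198] 0.054 [186, 195, 197] 0.057 [189, 195, 196] 0.06 [213, 216, 220] 0.063 [212, 214, 215] 0.066 [187, 194, 194] 0.069 [163, 166, 165] 0.072 [126, 109, 101] 0.075 [119, 93, 80]
```

Checking the index radius before handing in: the bracket appears to straddle the case symmetrically front to back, so its front and back rows should fix its radius.

```bash
python3 - <<'E'
from h import *
import pickle
from scipy.optimize import least_squares
fr=[pickle.load(open(k+".pkl","rb")) for k in("w4","w5","w6","w7")]
im=np.mean([f["image"].astype(float) for f,_ in fr],0);f,tp=fr[1];C=cam(f,tp);P,Rt=tp
def px(x,y,z): return proj(C,P+Rt@np.array([x,-y,-.0187+.156-z]))[0]
for c in(343,344): print(c,[(v,int(im[v,c,0]-im[v,c,2]),int(im[v,c,0])) for v in list(range(192,198))+list(range(228,252))])
print("grip top col 322:",[(v,int(im[v,322].min())) for v in range(214,228)]," pred front top edge",px(.015,0,.176),px(.015,.011,.176),px(.015,-.011,.176))
print("grip cols row 226",[(u,int(im[226,u].min())) for u in list(range(296,304))+list(range(338,348))])
print("case width row by row", [(v,[int(x) for x in np.flatnonzero(np.abs(np.diff(im[v,255:395].mean(1)))>25)+255]) for v in range(184,192,2)],"pred edge",px(.012,.042,.086),px(.012,-.042,.086))
for r in(.042,.044,.046,.048): print(r,[(X,px(X,-.0105,.086+np.sqrt(r*r-.0105**2))[1].round(1),px(-X,-.0135,.086+np.sqrt(r*r-.0135**2))[1].round(1)) for X in(.014,.015,.016,.017,.018,.019)])
g=im[226];
E
```

```text
343 [(192, 48, 162), (193, 95, 166), (194, 137, 208), (195, 142, 255), (196, 136, 254), (197, 135, 253), (228, 0, 255), (229, 0, 255), (230, 0, 255), (231, 0, 255), (232, 0, 255), (233, 0, 255), (234, 0, 255), (235, 0, 255), (236, 0, 255), (237, 0, 255), (238, 0, 255), (239, 0, 255), (240, 0, 255), (241, 0, 255), (242, 0, 255), (243, 0, 255), (244, 0, 255), (245, 0, 255), (246, 0, 255), (247, 0, 255), (248, 0, 255), (249, 0, 255), (250, 0, 255), (251, 0, 255)]
344 [(192, 16, 159), (193, 62, 165), (194, 134, 221), (195, 141, 255), (196, 138, 255), (197, 138, 254), (228, -5, 240), (229, -3, 243), (230, -4, 235), (231, -4, 231), (232, -7, 222), (233, -9, 194), (234, -9, 183), (235, -9, 181), (236, -8, 179), (237, -8, 179), (238, -9, 178), (239, -8, 174), (240, -8, 170), (241, -9, 159), (242, -11, 152), (243, -9, 156), (244, -9, 155), (245, -10, 153), (246, -10, 153), (247, -9, 151), (248, -10, 148), (249, -9, 149), (250, -9, 149), (251, -10, 150)]
grip top col 322: [(214, 143), (215, 100), (216, 156), (217, 167), (218, 165), (219, 164), (220, 161), (221, 158), (222, 214), (223, 250), (2
[... 1141 characters left out ...]
(194.7), np.float64(245.4)), (0.018, np.float64(193.1), np.float64(246.9)), (0.019, np.float64(191.5), np.float64(248.3))]
0.046 [(0.014, np.float64(200.3), np.float64(242.3)), (0.015, np.float64(198.7), np.float64(243.8)), (0.016, np.float64(197.1), np.float64(245.3)), (0.017, np.float64(195.5), np.float64(246.7)), (0.018, np.float64(193.9), np.float64(248.2)), (0.019, np.float64(192.3), np.float64(249.6))]
0.048 [(0.014, np.float64(201.2), np.float64(243.6)), (0.015, np.float64(199.6), np.float64(245.1)), (0.016, np.float64(198.0), np.float64(246.6)), (0.017, np.float64(196.4), np.float64(248.0)), (0.018, np.float64(194.8), np.float64(249.5)), (0.019, np.float64(193.2), np.float64(251.0))]
```

The bracket's outer face comes out at r≈44.4 mm, which puts the index at about 0.243 rad. The gauge is at 0.247, within measuring error. It is steady and lightly pressed, with both legs bearing, and centred between the U-bolts.

```bash
python3 -c "
from rig import sign_off
print(sign_off())"
```

```text
the job is handed in; nothing more can be done
None
```

I handed the job in with the gauge seated mid-barrel and held by its grip, leaning 0.247 rad against an index I measured at about 0.243 rad (±0.015), pressed on with about 11 N and both legs judged to be bearing from the force readings.

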